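# Tip the red-banded carton down into the taped bay

## Task

Lay the carton with the red band down flat inside the yellow taped bay on the packing bench, using pushes only: first slide it, still standing, towards the bay until its leading foot edge is just inside the end tape, then push it high up so that it tips over and lands flat, lengthwise, inside the tape. Never grip or lift it, and once it is down leave it as it fell. Leave the blue-banded carton standing where it is, and the pies and other things undisturbed.

Things in the scene. Friction and masses are not known exactly. Their poses are not given: they have to be found in the camera images.
- bay: taped bay: a rectangle of yellow tape flat on the bench. Inside the tape it is 230 mm long (its x axis) and 180 mm wide (its y axis); the tape is 15 mm wide. Origin at its centre, z up. The cartons stand outside its two ends, one beyond +x, one beyond -x; which is which varies.
- red_carton: stiff cardboard carton with a red band and a red seal on top, to be laid down: 60 mm thick (its x), 130 wide (its y), 180 high (its z), 0.2 to 0.4 kg, alike on both broad faces. Origin: centre of its underside. It starts standing beyond an end of the bay, its x axis roughly along the bay's x (same sense at either end), the foot edge nearer the bay 35 to 75 mm outside the inner edge of the tape.
- red_carton_mid (a point): middle of the red-banded carton (90 mm up when it stands), axes as the carton's. Pushed within about 25 mm of the bench the carton slides; pushed in its upper half it tips about its far foot edge, past balance at 0.32 rad, then falls flat by itself, reaching 180 mm on from that edge. That edge hardly slips as it falls (under 10 mm).
- blue_carton: the same carton with a blue band and seal, standing beyond the other end of the bay; it stays as it is. Origin at the centre of its underside.
- pie_a: pie in a foil tin, 128 mm across, 36 mm high; stands beside the bay; only in the surroundings, to be left alone. Origin at the centre of its underside.
- pie_b: a second pie like pie_a, also beside the bay; only in the surroundings, to be left alone. Origin at the centre of its underside.
- jar: closed jar with a green cap, 56 mm across, 90 mm high, between the two pies; only in the surroundings, to be left alone. Origin at the centre of its underside.
- brush: bench brush lying on the right of the bench; only in the surroundings, to be left alone.
- spatula: spatula lying on the left of the bench; only in the surroundings, to be left alone.
Not all that is in view belongs to the job. Leave any pink look-alike of the red_carton alone. Leave any pink look-alike of the blue_carton alone.

How it is judged:
By the outcome, as a careful person would: the job done as asked, in the order asked, and still so for the second after the job is handed in, with the robot touching nothing.
It also fails if it takes over 48 s, if anything falls off the work surface, if the arm or the gripper's body presses on something with over 40 N, if the wrist force passes 120 N, or if a joint passes its speed limit or range.

## Robot

A 6-joint arm with a two-finger parallel gripper is mounted at the origin on the work surface. World frame = base frame: x ahead of the robot, y to its left, z up, the work surface at z = 0. Lengths are in m, angles in degrees, forces in N, time in s.
With the tool pointing down it reaches from about 0.25 to 0.725 m from the base axis. Payload 9.7 kg.
Tool frame: the origin (TCP) lies midway between the tips of the shut fingers; the grasp point (between the pads) lies bot.hold_point_z behind it (bot.hold_point_z is the distance from the TCP to the grasp point, in m); z points along the fingers, y is the line along which they close (so a half turn about z gives the same grasp; the last joint's range is limited). The gripper opens to 85 mm and grips with 20 to 120 N. Pads are 22 mm wide; open, the fingers measure 114 mm over their backs; the gripper's body (76 mm by 85 mm) begins 54 mm behind the grasp point. The pads swing forward as they close: fully open they stand 13 mm farther back than shut.
Start: joints at [68.239, 4.979, 10.078, 95.1, 0, 90], TCP at [0.204, 0.511, 0.231] pointing down, gripper open.
Joint ranges: [-179.16, 179.16], [-48.56, 103.87], [-65.8, 70.77], [-126.05, 130.52], [-82.76, 87.17], [-180, 180]. Speed limits (degrees/s): [127.2, 127.2, 147.25, 180, 180, 180].

## Interface

Orientations are given as [roll, pitch, yaw] about the fixed x, y, z axes, in that order (R = Rz(yaw) Ry(pitch) Rx(roll)).
In Python, from workcell import bot, camera, camera_model, ticket gives the robot as it stands.
- The arm moves only by the tool send_rows, never from a script. Its argument "targets" is text: rows parted by semicolons, each of 5 numbers parted by spaces: the shift along the tool's x, y, z in mm, then the turn about the tool's z in degrees, then the closure in counts, from 0 (fully open) to 255 (shut). A call has 1 to 20 rows; each row is the pose to reach, as a shift and turn from the pose commanded when the call began, along the tool's axes at that moment; what a row does not reach only later rows make up. A row lasts 1/8 s, in which the tool goes at most 62.5 mm and 10.7 degrees, less where a joint would pass 70% of its speed; a pose out of reach is approached as far as the arm can. A call with a gripper value outside its range is refused whole. The fingers move at their own pace and stop on an object; "newtons" is the grip in N (left out, the last holds). Time passes only in rows, so rows that repeat a pose let the fingers close. It gives the time, the measured TCP pose, the force, the opening and the grip force at its end, in the units of the state.
- bot.get_obs(): the state, without advancing time (a new reading comes with each control period).
- camera(name): name is "side" or "top"; returns the picture (400x640x3 uint8, blue, green, red); there is no depth.
- camera_model(name): a dict with "K" (3x3 intrinsics, pixels), "dist_coeffs" ([k1, k2, p1, p2, k3] as OpenCV has them; the pictures are not rectified), "pose" (4x4, takes a point from camera to world coordinates). Camera axes: x right, y down, z forward; pixel columns grow to the right and rows downward; lengths in m; the calibration is good to about 2 mm. A picture is of the moment at which its call begins. camera_model takes no time and is no camera call.
- ticket.job_done(): hands the job in; it is judged then, once.
The state is a dict: "time": time; "q": joint angles; "qd": joint speeds; "joint_efforts": joint torques, N m; "ee_pos": TCP position; "tcp_rot": TCP orientation; "wrist_force": force on the tool from outside, world axes, zero at the start; "torque": the same for the moment, N m; "opening": finger opening in m; "grasp_force": force on a finger pad.
Only numpy, scipy, OpenCV 4.12 (cv2) and the standard library are available. Lean on these libraries where they do the work, as an engineer would, in place of code of your own. Each camera call takes 0.05 s, during which the arm holds its last target. There are 200 camera calls.

## Working session

There is one attempt and no reset: what is moved stays moved. The work goes in short steps, Python scripts to look and compute and a tool call to move; the robot and the scene stay as the last step left them, time stands still between calls to the robot, and variables do not carry over. Pictures are saved under pics/ and viewed, at most 10 in all, crops included, and the job is handed in when it is done.

Besides the shell and the picture viewer there is one more tool, called after "Call:" by a JSON object that holds its "name" and its "arguments". send_rows: Moves the arm, as the interface text tells. Its arguments: {"type":"object","properties":{"targets":{"type":"string"},"newtons":{"type":"number"}},"required":["targets"]}

```bash
ls; mkdir -p pics
python3 - <<'E'
from workcell import bot,camera,camera_model
import cv2
o=bot.get_obs();print(o['time'],o['ee_pos'],o['tcp_rot'],o['opening'],bot.hold_point_z)
for n in('top','side'):
    cv2.imwrite(f'pics/{n}0.png',camera(n)); m=camera_model(n); print(n,m['pose'].round(3).tolist() if hasattr(m['pose'],'round') else m['pose'],m['K'],m['dist_coeffs'])
E
```

```text
pics
0.0 [0.20380628 0.51059447 0.23056733] [-1.79921126e+02 -4.11889765e-04  1.58241507e+02] 0.08554474392004259 0.0187
top [[-0.008, -0.996, 0.092, 0.412], [-1.0, 0.009, 0.0, -0.013], [-0.001, -0.092, -0.996, 1.471], [0.0, 0.0, 0.0, 1.0]] [[428.53124968   0.         325.52967629]
 [  0.         428.53124968 200.18238465]
 [  0.           0.           1.        ]] [-0.02068937  0.          0.          0.          0.        ]
side [[0.93, -0.199, 0.309, 0.122], [-0.367, -0.484, 0.794, -1.074], [-0.009, -0.852, -0.524, 0.801], [0.0, 0.0, 0.0, 1.0]] [[455.0152344    0.         318.2437133 ]
 [  0.         455.0152344  201.71764433]
 [  0.           0.           1.        ]] [0.02264106 0.         0.         0.         0.        ]
```

View pics/top0.png

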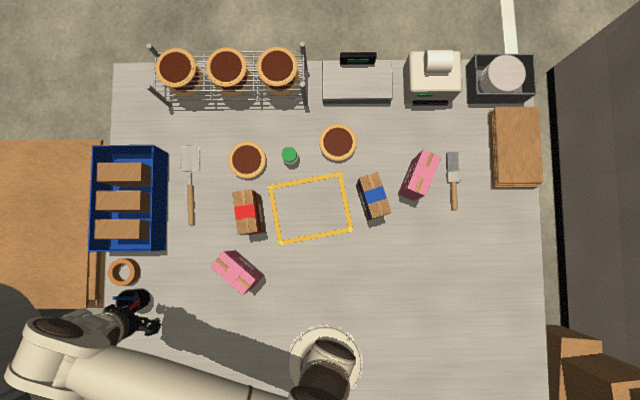

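View pics/side0.png

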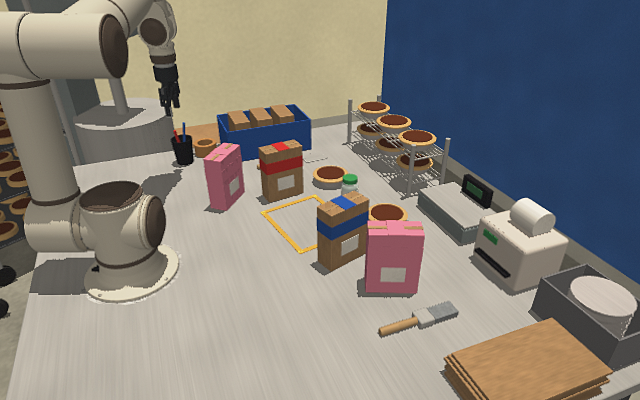

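The red-banded brown carton is at top (247,212), at the left end of the bay. The blue-banded one is at (373,196). The pink ones, at (237,271) and (420,174), are look-alikes without a red or blue band. I'll confirm this in one enlarged crop.

Run:
```python
import cv2
i=cv2.imread('pics/top0.png')[130:300,200:400]
cv2.imwrite('pics/c0.png',cv2.resize(i,None,fx=3.5,fy=3.5,interpolation=cv2.INTER_CUBIC))
```

```text
(no output)
```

View pics/c0.png

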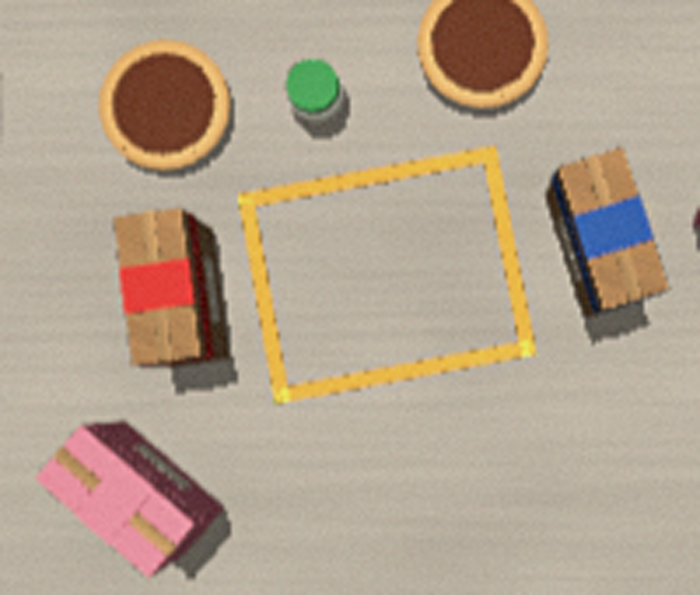

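The crop confirms it. The red carton's top corners are at crop (113,218), (183,209), (200,362) and (133,366). The bay's outer tape corners are at (238,196), (494,148), (536,354) and (281,403).

```bash
cat > h.py <<'E'
import numpy as np,cv2
from workcell import bot,camera,camera_model
def px2w(pts,z,name='top'):
    m=camera_model(name);P=np.array(m['pose'])
    u=cv2.undistortPoints(np.array(pts,float).reshape(-1,1,2),np.array(m['K']),np.array(m['dist_coeffs'])).reshape(-1,2)
    d=np.c_[u,np.ones(len(u))]@P[:3,:3].T
    z=np.broadcast_to(z,len(u));s=(z-P[2,3])/d[:,2]
    return P[:3,3]+d*s[:,None]
def w2px(X,name='top'):
    m=camera_model(name);P=np.linalg.inv(np.array(m['pose']))
    r,_=cv2.Rodrigues(P[:3,:3])
    return cv2.projectPoints(np.array(X,float).reshape(-1,1,3),r,P[:3,3],np.array(m['K']),np.array(m['dist_coeffs']))[0].reshape(-1,2)
E
python3 - <<'E'
from h import *
np.set_printoptions(precision=4,suppress=True)
c=lambda p:np.array(p,float)/3.5+[200,130]-0.36
def rect(n,p,z):
    w=px2w(c(p),z)[:,:2]
    e1=((w[1]-w[0])+(w[2]-w[3]))/2;e2=((w[3]-w[0])+(w[2]-w[1]))/2
    print(n,w.mean(0),np.linalg.norm(e1),np.linalg.norm(e2),'ang',np.degrees([np.arctan2(*e1[::-1]),np.arctan2(*e2[::-1])]));print(w)
    return w.mean(0),e1/np.linalg.norm(e1),e2/np.linalg.norm(e2)
bc,bx,by=rect('bay',[(238,196),(494,148),(536,354),(281,403)],0)
rc,rx,ry=rect('red',[(113,218),(183,209),(200,362),(133,366)],.18)
b2=rect('blue',[(557,170),(622,148),(667,291),(601,309)],.18)
pk=rect('pink',[(37,474),(85,425),(194,520),(152,577)],.18)
print('red in bay',(rc-bc)@bx,(rc-bc)@by)
print('pieA',px2w(c([(165,105)]),.036),'jar',px2w(c([(313,84)]),.09))
E
```

```text
bay [0.5201 0.0408] 0.25574563931687466 0.20804516117258523 ang [ -79.7113 -168.7065]
[[ 0.5992  0.188 ]
 [ 0.6449 -0.0656]
 [ 0.4409 -0.1044]
 [ 0.3952  0.1453]]
red [0.4965 0.233 ] 0.0594170147475858 0.13141805544072174 ang [ -85.0317 -172.5177]
[[0.558  0.2719]
 [0.5653 0.2112]
 [0.4329 0.1956]
 [0.4299 0.2533]]
blue [ 0.5445 -0.1602] 0.05951324244857401 0.12824816722617494 ang [ -73.4686 -163.6021]
[[ 0.5966 -0.1136]
 [ 0.6154 -0.1705]
 [ 0.4905 -0.2069]
 [ 0.4755 -0.1497]]
pink [0.317  0.2661] 0.05854111679962776 0.12817073171382012 ang [ -40.5455 -131.1129]
[[0.3384 0.3347]
 [0.3798 0.294 ]
 [0.2987 0.2   ]
 [0.251  0.2355]]
red in bay -0.19330105467776898 -0.01455838264580856
pieA [[0.6842 0.2544 0.036 ]] jar [[0.6926 0.1061 0.09  ]]
```

Call:
{"name": "send_rows", "arguments": {"targets": "-40 -6 0 -4 0; -80 -12 0 -8 0; -120 -18 0 -12 0; -160 -24 0 -16 0; -200 -30 0 -20 0; -240 -36 0 -24 0; -280 -42 0 -28 0; -318 -47 0 -29 0; -318 -47 0 -29 0; -318 -47 0 -29 0"}}

```text
time: 1.35
ee_pos: [0.4815, 0.3493, 0.2309]
tcp_rot: [-180.0, -0.1, -172.8]
wrist_force: [-0.4, 0.6, -0.5]
opening: 0.0853
grasp_force: 0.0
```

Run:
```python
from h import *
o=bot.get_obs();print(o['time'],o['ee_pos'],o['tcp_rot'],o['q'],o['wrist_force'])
a=camera('side')[:260,:420];b=camera('top')[100:330,140:420]
cv2.imwrite('pics/s1.png',cv2.resize(a,None,fx=1.9,fy=1.9,interpolation=cv2.INTER_CUBIC))
cv2.imwrite('pics/t1.png',b)
```

```text
1.35 [0.48146657 0.3493153  0.23090137] [-1.79989371e+02 -5.08805321e-02 -1.72792972e+02] [3.59545067e+01 1.13547185e+01 1.71525474e+01 9.58475504e+01
 1.51518242e-02 2.87474675e+01] [-0.35662263  0.62400328 -0.4531651 ]
```

View pics/s1.png

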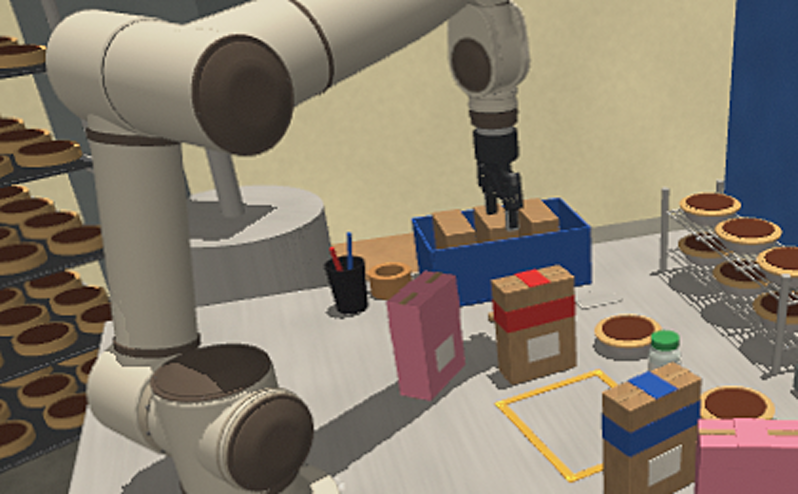

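The red carton is at (535,325) and the gripper is open behind it at (500,190). The pink one, at (425,335), is clear, so I can descend.

Call:
{"name": "send_rows", "arguments": {"targets": "0 0 40 0 0; 0 0 80 0 0; 0 0 120 0 0; 0 0 160 0 0; 0 0 200 0 0; 0 0 218 0 0; 0 0 228 0 0; 0 0 232 0 0; 0 0 232 0 0; 0 0 232 0 0"}}

```text
time: 2.7
ee_pos: [0.4823, 0.3496, 0.0003]
tcp_rot: [180.0, 0.1, -172.8]
wrist_force: [0.2, -0.5, -0.3]
opening: 0.0855
grasp_force: 0.0
```

Run:
```python
from h import *
o=bot.get_obs();print(o['time'],o['ee_pos'],o['tcp_rot'],o['wrist_force'])
a=camera('side')[60:230,170:370]
b=camera('top')[130:300,180:380]
cv2.imwrite('pics/s2.png',np.hstack([cv2.resize(k,None,fx=2,fy=2,interpolation=cv2.INTER_CUBIC) for k in(a,b)]))
```

```text
2.7 [4.82343108e-01 3.49606669e-01 3.28474015e-04] [ 1.79957124e+02  7.61802313e-02 -1.72766450e+02] [ 0.20177528 -0.46045188 -0.2616986 ]
```

View pics/s2.png

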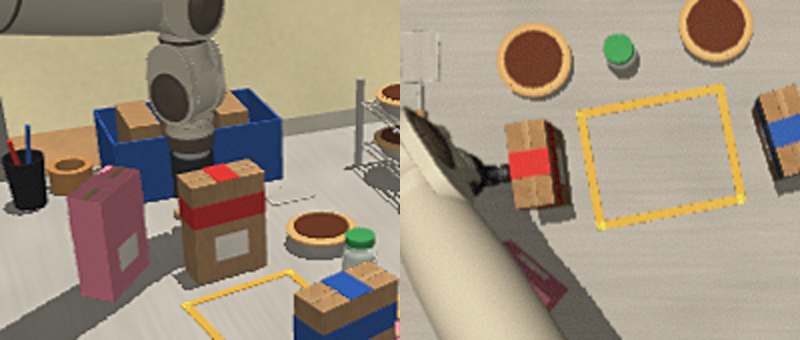

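Run:
```python
from h import *
for z in np.arange(.1,.45,.05): print(round(z,2),w2px([(.482,.35,z)],'side').round(1), ((w2px([(.482,.35,z)],'side')-[170,60])*2).round(0))
```

```text
0.1 [[266.7 155.4]] [[193. 191.]]
0.15 [[265.7 142.4]] [[191. 165.]]
0.2 [[264.7 128.9]] [[189. 138.]]
0.25 [[263.6 115. ]] [[187. 110.]]
0.3 [[262.5 100.5]] [[185.  81.]]
0.35 [[261.3  85.6]] [[183.  51.]]
0.4 [[260.2  70. ]] [[180.  20.]]
```

Call:
{"name": "send_rows", "arguments": {"targets": "0 -5 4 0 0; 0 -10 6 0 0; 0 -14 6 0 0; 0 -18 6 0 0; 0 -22 6 0 0; 0 -25 6 0 0; 0 -25 6 0 0"}}

```text
time: 3.68
ee_pos: [0.485, 0.3242, -0.0067]
tcp_rot: [-180.0, -0.0, -172.8]
wrist_force: [-0.4, 0.7, -0.4]
opening: 0.0856
grasp_force: 0.0
```

Call:
{"name": "send_rows", "arguments": {"targets": "0 -3 0 0 0; 0 -6 0 0 0; 0 -9 0 0 0; 0 -12 0 0 0; 0 -15 0 0 0; 0 -18 0 0 0; 0 -21 0 0 0; 0 -24 0 0 0"}}

```text
time: 4.68
ee_pos: [0.488, 0.3005, -0.0067]
tcp_rot: [180.0, -0.0, -172.8]
wrist_force: [0.4, 1.6, 0.9]
opening: 0.0852
grasp_force: 0.0
```

```bash
cat >> h.py <<'E'
def snap(n):
    b=camera('top')[130:290,210:390];cv2.imwrite(f'pics/{n}_raw.png',b)
    cv2.imwrite(f'pics/{n}.png',cv2.resize(b,None,fx=3.5,fy=3.5,interpolation=cv2.INTER_CUBIC))
def frame(pts,z):  # crop px of snap -> bay frame
    w=px2w(np.array(pts,float)/3.5+[210,130]-.36,z)[:,:2]; a=np.radians(-79.2)
    R=np.array([[np.cos(a),np.sin(a)],[np.sin(a),-np.cos(a)]]) # rows: bay x (toward blue), lateral toward robot
    return (w-[.5201,.0408])@R.T, w
E
python3 - <<'E'
from h import *
snap('t3')
E
```

```text
(no output)
```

View pics/t3.png

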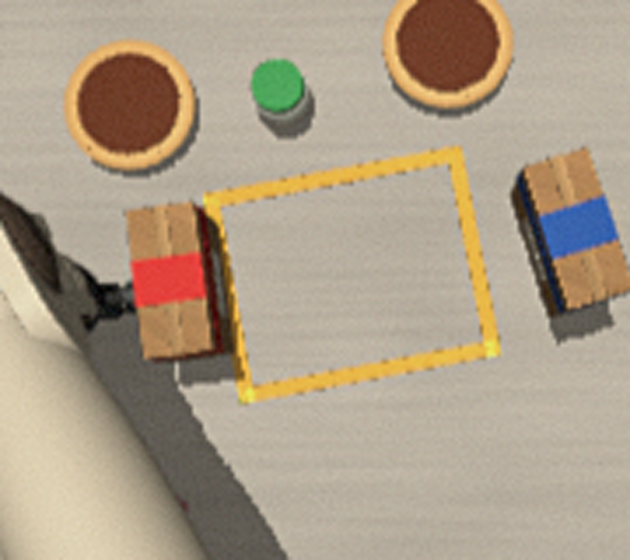

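The carton has slid while upright. Its top corners are at crop (126,212), (195,203), (213,355) and (144,359).

Run:
```python
from h import *
np.set_printoptions(precision=4,suppress=True)
for p in([(78,218),(148,209),(165,362),(98,366)],[(126,212),(195,203),(213,355),(144,359)]):
    f,w=frame(p,.18);e=(f[3]+f[2]-f[0]-f[1]);e1=f[1]+f[2]-f[0]-f[3];print('c',f.mean(0),w.mean(0),'yaw',np.degrees(np.arctan2(-e[0],e[1])),np.degrees(np.arctan2(e1[1],e1[0])),'lead',f[1:3,0])
print(frame([(213,203),(457,153),(490,349),(248,391)],0)[0])
print('z=0 inner tape px',frame([(222,215),(245,375)],0)[0])
```

```text
c [-0.1932 -0.0129] [0.4965 0.233 ] yaw 3.3177291174036387 5.831733299985505 lead [-0.1589 -0.1684]
c [-0.1521 -0.0104] [0.5018 0.1922] yaw 3.624720899391187 5.870677529401302 lead [-0.1179 -0.1268]
[[-0.1214 -0.0965]
 [ 0.125  -0.0981]
 [ 0.1182  0.0981]
 [-0.1219  0.092 ]]
z=0 inner tape px [[-0.1148 -0.083 ]
 [-0.1219  0.0761]]
```

Call:
{"name": "send_rows", "arguments": {"targets": "0 -3 0 0 0; 0 -6 0 0 0; 0 -9 0 0 0; 0 -12 0 0 0; 0 -15 0 0 0; 0 -18 0 0 0; 0 -21 0 0 0; 0 -23 0 0 0; 0 -25 0 0 0; 0 -25 0 0 0; 0 -20 0 0 0; 0 0 0 0 0; 0 20 0 0 0; 0 20 0 0 0"}}

```text
time: 6.48
ee_pos: [0.485, 0.3226, -0.0069]
tcp_rot: [180.0, -0.0, -172.6]
wrist_force: [0.8, 0.1, 0.1]
opening: 0.0854
grasp_force: 0.0
```

Run:
```python
from h import *
snap('t4')
```

```text
(no output)
```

View pics/t4.png

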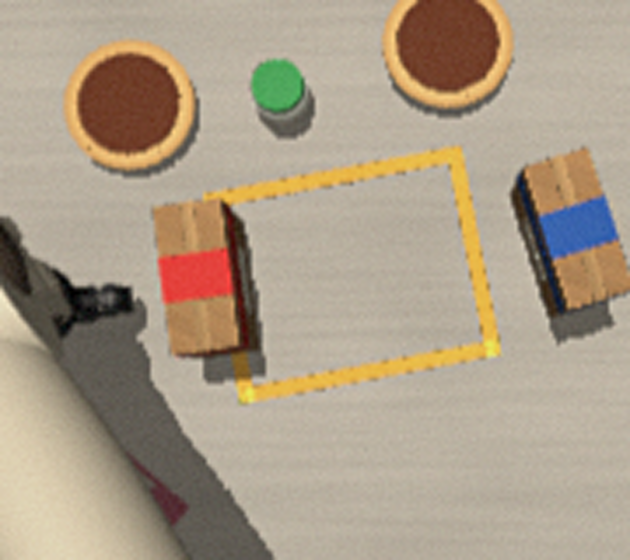

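Red top corners are at crop (152,207), (222,199), (240,350) and (173,356). It is standing with its leading edge over the tape.

Run:
```python
from h import *
np.set_printoptions(precision=4,suppress=True)
f,w=frame([(152,207),(222,199),(240,350),(173,356)],.18);e=(f[3]+f[2]-f[0]-f[1]);e1=f[1]+f[2]-f[0]-f[3];print('c',f.mean(0),w.mean(0),'yaw',np.degrees(np.arctan2(-e[0],e[1])),np.degrees(np.arctan2(e1[1],e1[0])),f)
o=bot.get_obs();y=np.radians(o['tcp_rot'][2]);d=w.mean(0)-o['ee_pos'][:2]
print('tool x,y of carton centre',d@[np.cos(y),np.sin(y)],d@[np.sin(y),-np.cos(y)])
```

```text
c [-0.1284 -0.0094] [0.5053 0.1687] yaw 3.1796438939332456 5.428219146603091 [[-0.1552 -0.0774]
 [-0.0943 -0.0723]
 [-0.1033  0.0592]
 [-0.1608  0.053 ]]
tool x,y of carton centre -0.0005037006754328259 -0.15437622660225098
```

Call:
{"name": "send_rows", "arguments": {"targets": "0 10 0 0 0; 0 10 -40 0 0; 0 10 -80 0 0; 0 10 -120 0 0; 0 10 -142 0 0; 0 10 -142 0 0"}}

```text
time: 7.28
ee_pos: [0.485, 0.3311, 0.1371]
tcp_rot: [179.9, 0.2, -172.8]
wrist_force: [-0.2, -0.3, -0.4]
opening: 0.0851
grasp_force: 0.0
```

Call:
{"name": "send_rows", "arguments": {"targets": "0 -15 0 0 0; 0 -30 0 0 0; 0 -42 0 0 0; 0 -48 0 0 0; 0 -54 0 0 0; 0 -59 0 0 0; 0 -64 0 0 0; 0 -69 0 0 0; 0 -74 0 0 0; 0 -79 0 0 0; 0 -84 0 0 0; 0 -89 0 0 0; 0 -94 0 0 0; 0 -99 0 0 0; 0 -104 0 0 0; 0 -109 0 0 0; 0 -114 0 0 0; 0 -119 0 0 0; 0 -124 0 0 0; 0 -128 0 0 0"}}

```text
time: 9.78
ee_pos: [0.5004, 0.2031, 0.1353]
tcp_rot: [-180.0, -0.0, -172.8]
wrist_force: [0.3, -0.3, -0.3]
opening: 0.086
grasp_force: 0.0
```

Run:
```python
from h import *
snap('t5');print(bot.get_obs()['ee_pos'])
```

```text
[0.5004059  0.20278713 0.13529778]
```

View pics/t5.png

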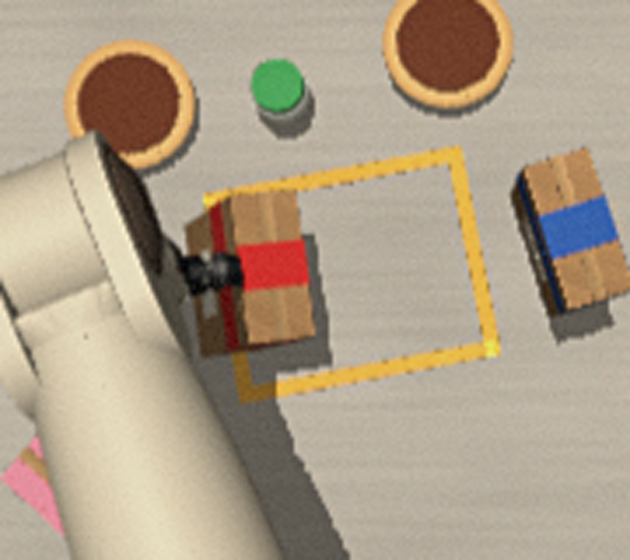

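The carton is tilted about its leading foot edge, with its top at (275,265), close to balance. I'll push a little further, pause, then back off.

Call:
{"name": "send_rows", "arguments": {"targets": "0 -5 0 0 0; 0 -10 0 0 0; 0 -15 0 0 0; 0 -20 0 0 0; 0 -25 0 0 0; 0 -28 0 0 0; 0 -28 0 0 0; 0 -28 0 0 0; 0 -28 0 0 0; 0 -28 0 0 0; 0 -28 0 0 0; 0 -28 0 0 0; 0 0 -20 0 0; 0 40 -60 0 0; 0 80 -90 0 0; 0 120 -90 0 0; 0 160 -90 0 0; 0 180 -90 0 0; 0 180 -90 0 0"}}

```text
time: 12.2
ee_pos: [0.4774, 0.3827, 0.2247]
tcp_rot: [-180.0, -0.0, -172.7]
wrist_force: [0.5, -0.4, 0.7]
opening: 0.085
grasp_force: 0.0
```

Run:
```python
from h import *
snap('t6')
```

```text
(no output)
```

View pics/t6.png

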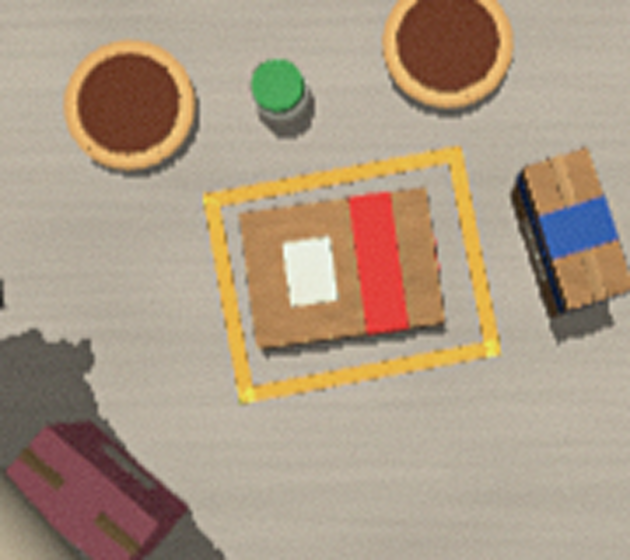

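The carton lies flat at (343,268), wholly inside the tape on all sides, and the other things are where they were. The arm is clear, so I'm handing in.

```bash
python3 -c "
from workcell import ticket
print(ticket.job_done())"
```

```text
the job is handed in; nothing more can be done
None
```

The red-banded carton was slid upright to just inside the end tape, then tipped with a high push; it lies flat and lengthwise inside the bay, nothing else looked disturbed in the last top view, and I handed the job in at about 12 s.

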